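# Bar the plate cylinder round one station and lock it

## Task

The plate cylinder in the mounting stand is locked by its pawl. Free the pawl, wind the worm handwheel clockwise (seen from above) to bring the cylinder round by one station, and lock it there: the pawl fully home in the next notch, and the cylinder wound up snug against it so that there is no play, without straining the pawl. Leave the ink tin, the spanner and the ink roller alone.

Things in the scene. Friction and masses are not known exactly. Their poses are not given: they have to be found in the camera images.
- stand: Grey cast plate-mounting stand, fixed, base 200 x 330 mm; origin under its middle, x forward (away from the robot at yaw 0), y left along the cylinder, z up. It carries an aluminium plate cylinder (100 mm across, axis 105 mm up, six dark clamp bars along it) between two side frames.
- crank: Handwheel: flat aluminium disc 100 mm across, top 177 mm above the bench, on a vertical worm shaft at the stand's front right corner (59.5 mm front, 125 mm right of the stand's origin); origin on the shaft's axis at bench level. 24 turns make one turn of the cylinder. Clockwise from above is forward. Drag about 4 N at the handle; it stays where it is left.
- crank_grip (a point): Middle of the handwheel's handle, 205 mm above the bench: an upright black grip, 20 mm across, 46 mm tall, spinning freely on its pin 40 mm from the handwheel's axis; goes round with the handwheel. Its top is 21 mm above this point, the disc 28 mm below it. Standing still, the drag of the worm can hold up to 4 N on it either way.
- pawl_pivot (a point): Fixed: middle of the pawl's level pivot pin (along the stand's y), between the two cheeks of its post at the stand's front left corner, 68 mm front and 120 mm left of the stand's origin, 166 mm above the bench. The post's foot is slotted: its setting differs by up to 1.5 mm fore and aft.
- pawl_knob (a point): Centre of the black ball knob, 22 mm across, at the end of the dark steel pawl arm. Pawl home: 100 mm forward (stand's x) of the pivot and 21 mm above it. As the pawl opens it swings upwards and back over the pivot towards the robot, on an upright circle of 102 mm radius.
- pawl_angle (a joint): Angle of the pawl, rad: 0 = fully home (arm level, nose in a notch), about 0.12 = nose resting on the disc's rim, 1.8 = thrown back on its stop. It falls shut by its own weight (about 1 N at the knob) if let go below 1.3 and stays thrown back above 1.5.
- cylinder_angle (a joint): Angle of the cylinder with its index disc, rad, growing as the handwheel is wound clockwise (the cylinder's top comes towards the robot): about 0 at the start, 1.047 (60 degrees, 4 turns of the handwheel) is one station. With the pawl home there is still a little play either way.
- cylinder: The plate cylinder (origin at its middle, y along its axis) with the index disc on its left end: steel, 120 mm across, 14 mm thick, with six square notches 14 mm wide, 10 mm deep, one per station. The pawl works at the top of the disc, 120 mm left of the stand's origin.
- pawl: The pawl, origin at its pivot, with a square steel nose under its arm. With the nose in a notch, winding on brings the notch's side against it and the handle firms up over 10 to 25 mm of its travel. Each 1 N on the handle beyond the drag loads it by about 17 N: 3 to 6 N beyond the drag is snug and the worm keeps the load when the handle is let go; over 7 N strains the pawl.
- ink_tin_mid (a point): Middle of a steel ink tin with a paper band, 72 mm across, 62 mm tall, standing left of the stand. Leave alone.
- spanner: A steel spanner, 150 mm long, lying right of the stand; origin under its middle. Leave alone.
- brayer: An ink roller with a black 90 mm rubber and a wooden handle, 135 mm long, lying beyond the stand; origin under the roller. Leave alone.

How it is judged:
By the outcome, as a careful person would: the job done as asked, in the order asked, and still so for the second after the job is handed in, with the robot touching nothing.
It also fails if it takes over 72 s, if anything falls off the work surface, if the arm or the gripper's body presses on something with over 40 N, if the wrist force passes 120 N, or if a joint passes its speed limit or range.

## Robot

A 6-joint arm with a two-finger parallel gripper is mounted at the origin on the work surface. World frame = base frame: x ahead of the robot, y to its left, z up, the work surface at z = 0. Lengths are in mm, angles in rad, forces in N, time in s.
With the tool pointing down it reaches from about 350 to 775 mm from the base axis. Payload 7.3 kg.
Tool frame: the origin (TCP) lies on the centre line of the jaws, within the pads' length; the fingertips stand 22 mm ahead of it and the grasp point (between the pads) lies 3 mm ahead of it; z points along the fingers, y is the direction in which the jaws open and shut (so a half turn about z gives the same grasp; the last joint's range is limited). The gripper opens to 92 mm and grips with 3 to 60 N. Pads are 19 mm wide; open, the fingers measure 130 mm over their backs; the gripper's body (75 mm by 190 mm) begins 47 mm behind the grasp point.
Start: joints at [-1.452, 0.342, 1.524, -0, 1.275, -0.146], TCP at [137.423, -506.713, 248.741] pointing down, gripper open.
Joint ranges: [-2.53, 2.53], [-0.77, 2.02], [0.04, 2.7], [-1, 4.14], [0.28, 2.66], [-3.11, 3.11]. Speed limits (rad/s): [2.57, 2.57, 3.14, 3.14, 3.14, 3.14].

## Interface

Orientations are given as [roll, pitch, yaw] about the fixed x, y, z axes, in that order (R = Rz(yaw) Ry(pitch) Rx(roll)).
In Python, from plant import get_obs, capture, bot, spot_in gives the robot as it stands.
- The arm moves only by the shell command python3 -m handwheel 'ROWS' [OPENING]. ROWS is JSON, a list of rows, each a list of 2 entries, a list of its own where there are three numbers: the shift along the world's x, y, z in mm, then the turn, a rotation vector about the world's x, y, z in rad. In form: [[[x, y, z], [wx, wy, wz]], ...]. A call has 1 to 12 rows; each row shifts and turns the commanded pose from where the row before left it; what a row does not reach is not made up. A row lasts 1/8 s, in which the tool goes at most 62.5 mm and 10.7 degrees, less where a joint would pass 70% of its speed; a pose out of reach is approached as far as the arm can. A call is refused whole if a number of a shift passes 62.5 or a number of a turn 0.188, either way. A call with a gripper value outside its range is refused whole. OPENING is the closure, from 0 (fully open) to 1 (shut), set as the call begins (- or left out, the last holds). The fingers move at their own pace and stop on an object; the grip force is fixed at half the most. Time passes only in rows, so rows that do not move let the fingers close. It gives the time, the measured TCP pose, the force and the opening at its end, in the units of the state.
- get_obs(): the state, without advancing time (a new reading comes with each control period).
- capture(name): name is "scene" or "top" or "wrist"; returns a dict with "img" (480x640x3 uint8, red, green, blue), "fx", "fy", "cx", "cy" (pixels), "cam_to_world" (4x4, takes a point from camera to world coordinates). Camera axes: x right, y up, looking along -z (the intrinsics and any distortion apply to the point x, -y, -z); pixel columns grow to the right and rows downward; lengths in mm; the calibration is good to about 2 mm. A picture is of the moment at which its call begins. There is no depth.
- bot.close_job(): hands the job in, once; it reports no verdict.
Trained networks look in the newest picture that a camera, given by its name, has taken for a name from the list of things; names that differ only in an ending like _2 or _b are one class to them, and where a whole thing is asked for, a point or a joint stands for the part that bears it (a point fixed in the world has none). Each returns a list of dicts, best first, with "score" (0 to 1); they miss things now and then, are a little off and sometimes report something else, mostly with a low value. They report only what shows in the picture. A call takes as long as a camera call.
- spot_in(thing, camera): "xyz" ([x, y, z] in mm, in the coordinates of the camera as it stood for that picture, good to about 4 mm: the middle of the surface that is visible of it).
The state is a dict: "time": time; "joint_positions": joint angles; "dq": joint speeds; "tau": joint torques, N m; "tool_pos": TCP position; "tcp_rot": TCP orientation; "contact_force": force on the tool from outside, world axes, zero at the start; "moment": the same for the moment, N m; "grip_width": finger opening in mm.
Only numpy, scipy, OpenCV 4.12 (cv2) and the standard library are available. Lean on these libraries where they do the work, as an engineer would, in place of code of your own. Each camera call takes 0.05 s, during which the arm holds its last target. There are 200 camera calls.

## Working session

There is one attempt and no reset: what is moved stays moved. The work goes in short steps, Python scripts to look and compute and a shell command to move; the robot and the scene stay as the last step left them, time stands still between calls to the robot, and variables do not carry over. Pictures are saved under pics/ and viewed, about 8 in all and at most 12, crops included, and the job is handed in when it is done.

```bash
ls; mkdir -p pics
cat > h.py <<'E'
import numpy as np, cv2
from plant import get_obs, capture, bot, spot_in
def cap(cam,fn=None):
    c=capture(cam)
    if fn: cv2.imwrite('pics/'+fn,c['img'][:,:,::-1])
    return c
def spot(t,cam,c,n=2):
    M=np.array(c['cam_to_world']);o=[]
    for d in spot_in(t,cam)[:n]:
        p=np.r_[d['xyz'],1]; w=(M@p)[:3]
        px=(c['cx']+c['fx']*p[0]/-p[2], c['cy']+c['fy']*(-p[1])/-p[2])
        o.append((round(d['score'],2),w.round(1).tolist(),np.round(px).tolist()))
    return o
def proj(c,w):
    p=np.linalg.inv(np.array(c['cam_to_world']))@np.r_[w,1]
    return (c['cx']+c['fx']*p[0]/-p[2], c['cy']+c['fy']*p[1]/p[2])
E
python3 - <<'E'
from h import *
o=get_obs(); print({k:np.round(v,3).tolist() for k,v in o.items()})
for cam in ('scene','top'):
    c=cap(cam,cam+'0.png'); print(cam,[k for k in c],np.round(c['cam_to_world'],2).tolist(),c['fx'])
    for t in ('stand','crank','crank_grip','pawl_knob','pawl','cylinder','ink_tin_mid','spanner','brayer'): print(t,spot(t,cam,c))
E
```

```text
pics
{'time': 0.0, 'joint_positions': [-1.452, 0.343, 1.525, -0.0, 1.275, -0.146], 'dq': [0.001, -0.0, 0.001, -0.001, 0.0, 0.001], 'tau': [-0.0, -43.124, -24.422, 0.072, 0.056, -0.0], 'tool_pos': [137.365, -506.32, 248.039], 'tcp_rot': [-3.14, -0.0, 0.265], 'contact_force': [0.164, -0.667, 0.08], 'moment': [-0.023, 0.024, 0.02], 'grip_width': 91.605}
scene ['img', 'fx', 'fy', 'cx', 'cy', 'cam_to_world'] [[-0.34, -0.66, 0.66, 1401.83], [0.94, -0.24, 0.25, 314.13], [-0.01, 0.71, 0.7, 962.64], [0.0, 0.0, 0.0, 1.0]] 586.7758322218748
stand [(0.82, [624.1, -60.8, 75.2], [277.0, 255.0])]
crank [(0.88, [537.8, -176.5, 173.8], [240.0, 182.0])]
crank_grip [(0.44, [568.7, -176.6, 210.0], [232.0, 177.0])]
pawl_knob [(0.85, [588.6, 57.8, 179.2], [337.0, 220.0]), (0.24, [617.7, -54.8, 130.1], [279.0, 234.0])]
pawl [(0.64, [587.4, 58.6, 181.0], [337.0, 219.0])]
cylinder [(0.88, [618.9, -54.1, 129.6], [279.0, 235.0])]
ink_tin_mid [(0.79, [613.5, 178.0, 56.4], [387.0, 286.0])]
spanner [(0.68, [593.7, -357.9, 8.9], [166.0, 235.0])]
brayer [(0.86, [802.0, -50.8, 25.6], [248.0, 335.0])]
top ['img', 'fx', 'fy', 'cx', 'cy', 'cam_to_world'] [[-0.02, 0.99, -0.12, 516.43], [-1.0, -0.02, -0.0, 32.37], [-0.0, 0.12, 0.99, 1094.13], [0.0, 0.0, 0.0, 1.0]] 546.1425060665209
stand [(0.58, [576.3, -79.8, 111.8], [377.0, 262.0]), (0.45, [587.6, -356.6, 5.9], [510.0, 257.0])]
crank [(0.86, [534.7, -183.1, 174.5], [444.0, 283.0]), (0.56, [585.1, 53.6, 183.2], [302.0, 255.0])]
crank_grip [(0.43, [569.6, -173.9, 217.4], [443.0, 261.0])]
pawl_knob [(0.8, [586.1, 57.7, 180.0], [300.0, 255.0]), (0.75, [555.2, 54.3, 176.6], [302.0, 274.0])]
pawl [(0.75, [586.6, 55.9, 182.5], [301.0, 255.0])]
cylinder []
ink_tin_mid [(0.9, [590.4, 173.9, 60.3], [240.0, 259.0])]
spanner [(0.77, [587.1, -355.1, 0.9], [508.0, 258.0])]
brayer [(0.8, [798.4, -47.9, 32.0], [353.0, 153.0])]
```

```bash
python3 -c "
import cv2
for n,(x,y) in {'scene0':(150,110),'top0':(230,120)}.items():
    i=cv2.imread(f'pics/{n}.png')[y:y+200,x:x+290]
    cv2.imwrite(f'pics/{n}c.png',cv2.resize(i,None,fx=2.75,fy=2.75,interpolation=2))
"
```

```text
(no output)
```

View pics/scene0c.png

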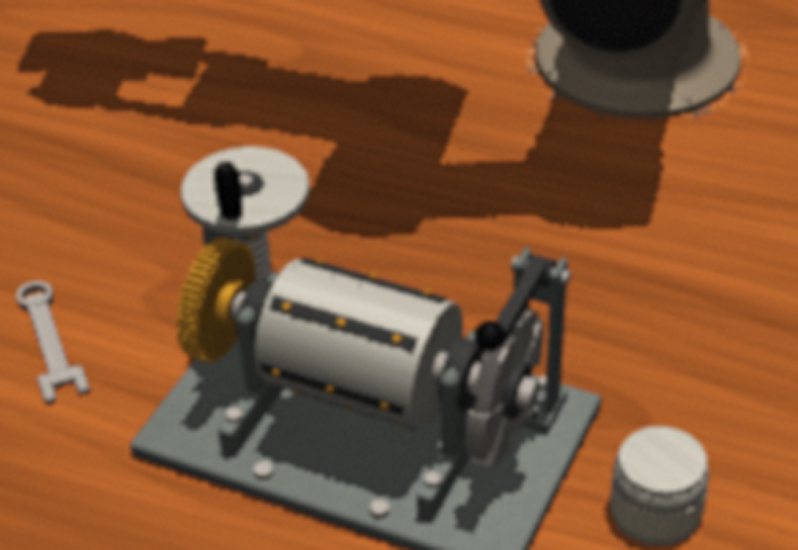

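View pics/top0c.png

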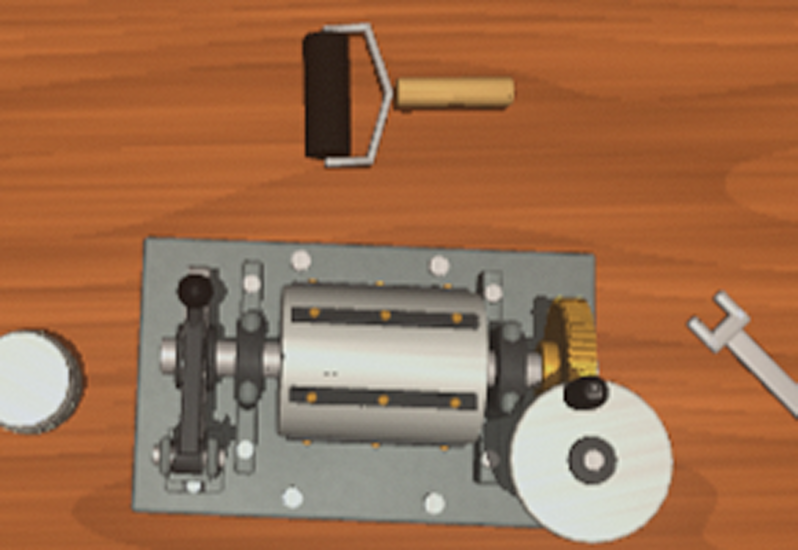

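The pictures show the pawl arm running from its post (robot side, top pixel about 300,285) to the black knob (top 301,226; scene 328,231). The handwheel disc centres near top (445,287), scene (239,178), with its black grip at top (443,261). "Front" in the stand description means the robot side. The "pawl_knob" spots landed on the middle of the arm, so I'll measure the knob by pixels.

```bash
cat >> h.py <<'E'
def ray(c,u,v):
    M=np.array(c['cam_to_world']); d=M[:3,:3]@np.array([(u-c['cx'])/c['fx'],-(v-c['cy'])/c['fy'],-1]); return M[:3,3],d
def atz(c,uv,z):
    o,d=ray(c,*uv); return (o+d*(z-o[2])/d[2]).round(1)
def tri(a,b):
    (o1,d1),(o2,d2)=ray(*a),ray(*b); s=np.linalg.lstsq(np.c_[d1,-d2],o2-o1,rcond=None)[0]
    p,q=o1+s[0]*d1,o2+s[1]*d2; return ((p+q)/2).round(1),round(float(np.linalg.norm(p-q)),1)
def dark(c,u,v,r,th=45):
    g=c['img'].max(2)[v-r:v+r+1,u-r:u+r+1]; n,l,s,m=cv2.connectedComponentsWithStats((g<th).astype(np.uint8))
    k=1+np.argmax(s[1:,4]); return (m[k]+[u-r,v-r]).round(1),s[k].tolist()
def disc(c,u,v,r):
    g=c['img'].min(2)[v-r:v+r+1,u-r:u+r+1]; n,l,s,m=cv2.connectedComponentsWithStats((g>140).astype(np.uint8))
    k=1+np.argmax(s[1:,4]); pts=np.argwhere(l==k)[:,::-1].astype(np.int32); e=cv2.fitEllipse(cv2.convexHull(pts))
    return np.array(e[0])+[u-r,v-r],e[1]
E
python3 - <<'E'
from h import *
t=cap('top');s=cap('scene')
kt,a=dark(t,301,226,8);ks,b=dark(s,328,231,7);print('knob',kt,a,ks,b,tri((t,*kt),(s,*ks)),atz(t,kt,187),atz(s,ks,187))
dt,e1=disc(t,446,287,33);ds,e2=disc(s,239,178,27);print('disc',dt,e1,ds,e2,tri((t,*dt),(s,*ds)),atz(t,dt,177),atz(s,ds,177))
gt,a=dark(t,443,261,11);gs,b=dark(s,233,179,13);print('grip',gt,a,gs,b,tri((t,*gt),(s,*gs)),atz(t,gt,210),atz(s,gs,205))
f=lambda x,y:(230+x/2.75,120+y/2.75)
for p in((147,238),(595,255),(135,510)):print('corner',atz(t,f(*p),12))
print('pivot',atz(t,f(190,458),172))
E
```

```text
knob [300.5 225.6] [2, 2, 12, 12, 99] [328.1 232.3] [1, 4, 14, 11, 103] (array([634.8,  55.7, 187.2]), 0.8) [634.9  55.3 187. ] [634.5  56.  187. ]
disc [444.58492279 287.21965027] (57.68506622314453, 59.47199630737305) [238.53385735 177.43559837] (27.902971267700195, 45.134639739990234) (array([ 528.3, -183.6,  176.8]), 0.7) [ 528.2 -183.2  177. ] [ 528.6 -183.8  177. ]
grip [441.1 262.7] [3, 7, 15, 12, 97] [232.8 179.3] [9, 4, 9, 20, 136] (array([ 567.9, -174.2,  203.9]), 2.1) [ 567.2 -171.7  210. ] [ 569.2 -174.6  205. ]
corner [697.   93.3  12. ]
corner [ 678.4 -232.7   12. ]
corner [500.5 104.1  12. ]
pivot [533.7  59.6 172. ]
```

```bash
python3 -m handwheel '[[[31,35,6],[0,0,-0.02]],[[31,35,6],[0,0,-0.02]],[[31,35,6],[0,0,-0.02]],[[31,35,6],[0,0,-0.02]],[[31,35,6],[0,0,-0.02]],[[31,35,6],[0,0,-0.02]],[[31,35,0],[0,0,-0.02]],[[31,35,0],[0,0,-0.02]],[[31,35,0],[0,0,-0.02]],[[31,35,0],[0,0,-0.02]],[[31,35,0],[0,0,-0.02]],[[31,35,0],[0,0,-0.02]]]' 0.4 && python3 -m handwheel '[[[31,35,0],[0,0,-0.02]],[[31,35,0],[0,0,-0.02]],[[31,35,0],[0,0,-0.02]],[[32.5,37,0],[0,0,-0.02]],[[0,0,-25],[0,0,0]],[[0,0,0],[0,0,0]],[[0,0,0],[0,0,0]]]'
python3 - <<'E'
from h import *
c=cap('wrist','w1.png');o=get_obs();print(o['tool_pos'],o['tcp_rot'],o['grip_width'],o['joint_positions'],proj(c,[634.8,55.7,187]),proj(c,o['tool_pos']))
E
```

```text
time: 2.6
tool_pos: [510.3, -85.4, 284.9]
tcp_rot: [3.141, -0.0, 0.024]
contact_force: [1.1, -0.2, 0.0]
grip_width: 54.9
time: 3.48
tool_pos: [635.0, 54.8, 260.6]
tcp_rot: [3.141, -0.001, -0.056]
contact_force: [-0.3, 0.4, 0.2]
grip_width: 54.9
[635.1275344   54.72719705 261.01276677] [ 3.14149175e+00 -1.66115419e-03 -5.60018564e-02] 54.83376287579935 [-3.41163305e-02  5.45970152e-01  1.16320679e+00 -1.38586867e-04
  1.43075717e+00  1.59270117e+00] (np.float64(323.93674098949424), np.float64(256.8977713386081)) (np.float64(325.42958898921364), np.float64(314.87095421171085))
```

View pics/w1.png

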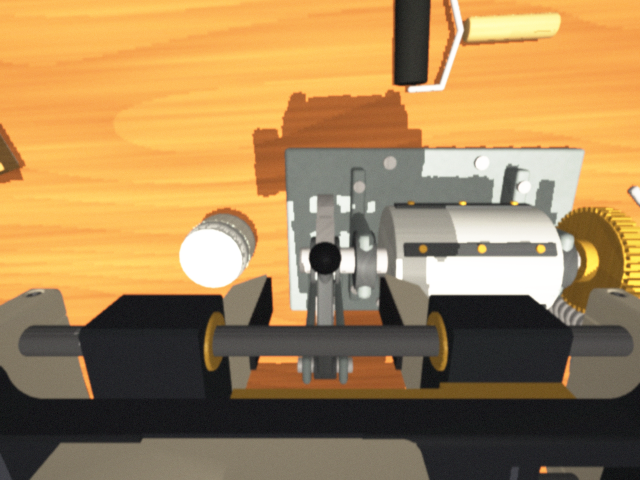

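The knob sits at (325,258), on the predicted (324,257). Now descending and gripping.

```bash
python3 -m handwheel '[[[0,0.3,-24],[0,0,0]],[[0,0,-24],[0,0,0]],[[0,0,-22],[0,0,0]],[[0,0,0],[0,0,0]]]' && python3 -m handwheel '[[[0,0,0],[0,0,0]],[[0,0,0],[0,0,0]],[[0,0,0],[0,0,0]],[[0,0,0],[0,0,0]],[[0,0,0],[0,0,0]]]' 1
python3 - <<'E'
import numpy as np
for n in (14,):
  a=np.linspace(0,1.75,n+1)+.207; d=np.diff(np.c_[np.cos(a),np.sin(a)],axis=0)*102
  print(np.c_[d[:,0]*.9984,d[:,0]*-.056,d[:,1]].round(1).tolist())
E
```

```text
time: 4.03
tool_pos: [634.3, 55.0, 189.3]
tcp_rot: [3.141, 0.002, -0.056]
contact_force: [0.6, 0.9, 0.2]
grip_width: 55.1
time: 4.65
tool_pos: [635.1, 55.4, 190.1]
tcp_rot: [3.141, -0.001, -0.055]
contact_force: [-0.0, -0.4, 1.7]
grip_width: 20.4
[[-3.4, 0.2, 12.3], [-4.9, 0.3, 11.8], [-6.3, 0.4, 11.1], [-7.6, 0.4, 10.2], [-8.9, 0.5, 9.2], [-9.9, 0.6, 8.0], [-10.8, 0.6, 6.7], [-11.6, 0.6, 5.3], [-12.1, 0.7, 3.8], [-12.5, 0.7, 2.2], [-12.7, 0.7, 0.7], [-12.7, 0.7, -0.9], [-12.5, 0.7, -2.5], [-12.1, 0.7, -4.1]]
```

```bash
python3 -m handwheel '[[[-3.4,0.2,12.3],[0,0,0]],[[-4.9,0.3,11.8],[0,0,0]],[[-6.3,0.4,11.1],[0,0,0]],[[-7.6,0.4,10.2],[0,0,0]]]' && python3 -m handwheel '[[[-8.9,0.5,9.2],[0,0,0]],[[-9.9,0.6,8],[0,0,0]],[[-10.8,0.6,6.7],[0,0,0]],[[-11.6,0.6,5.3],[0,0,0]],[[-12.1,0.7,3.8],[0,0,0]],[[-12.5,0.7,2.2],[0,0,0]]]' && python3 -m handwheel '[[[-12.7,0.7,0.7],[0,0,0]],[[-12.7,0.7,-0.9],[0,0,0]],[[-12.5,0.7,-2.5],[0,0,0]],[[-12.1,0.7,-4.1],[0,0,0]],[[0,0,0],[0,0,0]]]'
python3 - <<'E'
from h import *
c=cap('scene');i=c['img'][120:270,200:400];cv2.imwrite('pics/s2.png',cv2.resize(i,None,fx=3,fy=3)[:,:,::-1])
E
```

```text
time: 5.15
tool_pos: [612.0, 56.8, 235.9]
tcp_rot: [3.141, 0.0, -0.055]
contact_force: [0.3, -1.9, -2.0]
grip_width: 20.0
time: 5.9
tool_pos: [546.4, 60.5, 271.0]
tcp_rot: [3.141, -0.001, -0.055]
contact_force: [0.8, -3.1, 2.4]
grip_width: 20.2
time: 6.52
tool_pos: [495.0, 63.4, 263.7]
tcp_rot: [3.141, 0.002, -0.055]
contact_force: [-1.6, -4.1, 6.9]
grip_width: 20.0
```

View pics/s2.png

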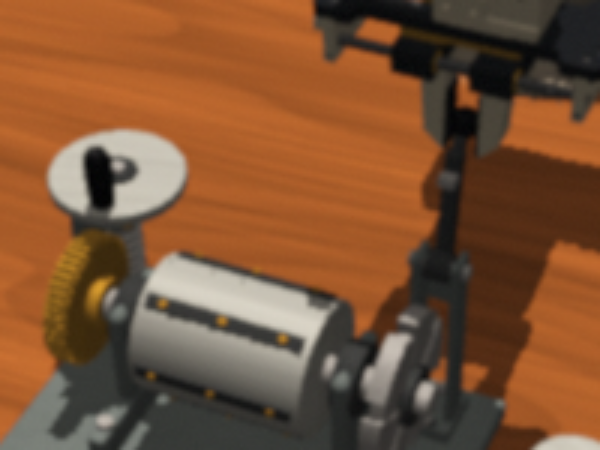

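```bash
python3 -m handwheel '[[[0,0,0],[0,0,0]],[[0,0,0],[0,0,0]],[[0,0,18],[0,0,0]],[[0,0,18],[0,0,0]],[[11.9,-39.6,0],[0,0,0]],[[11.9,-39.6,0],[0,0,0]],[[11.9,-39.6,0],[0,0,0]],[[11.9,-39.6,0],[0,0,0]],[[11.9,-39.6,0],[0,0,0]],[[11.9,-39.6,0],[0,0,0]],[[0,0,-20],[0,0,0]],[[0,0,-12],[0,0,0]]]' 0.4
python3 - <<'E'
from h import *
c=cap('wrist','w2.png');o=get_obs();print(o['tool_pos'],o['tcp_rot'][2],[np.round(proj(c,p)) for p in([568.3,-174,226],[528.3,-183.5,177],[495,63.4,260])])
s=cap('scene');t=cap('top');cv2.imwrite('pics/m2.png',np.vstack([c['img'][:300],cv2.resize(s['img'][120:270,200:413],(640,451),interpolation=2)[:300]])[:,:,::-1])
E
```

```text
time: 8.07
tool_pos: [567.8, -173.9, 265.7]
tcp_rot: [-3.14, 0.003, -0.056]
contact_force: [-0.9, -0.4, 0.2]
grip_width: 55.1
[ 567.37912626 -173.38537357  264.4266638 ] -0.05506742568308476 [array([325., 277.]), array([341., 298.]), array([-101.,  447.])]
```

View pics/m2.png

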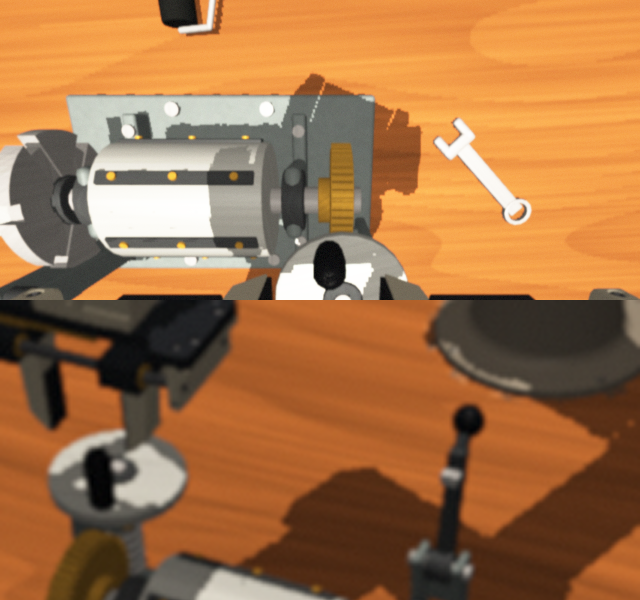

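Pawl stands thrown back; grip top at (328,275) is between the fingers as predicted. Descending on the handle.

```bash
python3 -m handwheel '[[[0,0,-20],[0,0,0]],[[0,0,-20],[0,0,0]],[[0,0,-15.5],[0,0,0]],[[0,0,0],[0,0,0]]]' && python3 -m handwheel '[[[0,0,0],[0,0,0]],[[0,0,0],[0,0,0]],[[0,0,0],[0,0,0]],[[0,0,0],[0,0,0]],[[0,0,0],[0,0,0]]]' 1
python3 - <<'E'
from h import *
t=cap('top');o=get_obs();print(o['tool_pos'],o['contact_force'],o['grip_width'])
a=np.arctan2(9.5,40)-np.arange(25)*np.pi/12
print((np.diff(np.c_[np.cos(a),np.sin(a)],axis=0)*40).round(1).tolist())
E
```

```text
time: 8.72
tool_pos: [568.0, -173.7, 211.4]
tcp_rot: [-3.141, 0.002, -0.055]
contact_force: [-0.4, 0.7, 1.8]
grip_width: 55.1
time: 9.35
tool_pos: [568.4, -174.8, 212.4]
tcp_rot: [3.141, -0.001, -0.055]
contact_force: [-1.0, -2.4, 2.0]
grip_width: 19.3
[ 568.39243976 -174.73085978  212.39656583] [-0.09718348 -2.93608282  1.66735786] 19.66985434418516
[[1.1, -10.4], [-1.7, -10.3], [-4.3, -9.5], [-6.6, -8.1], [-8.5, -6.1], [-9.8, -3.7], [-10.4, -1.1], [-10.3, 1.7], [-9.5, 4.3], [-8.1, 6.6], [-6.1, 8.5], [-3.7, 9.8], [-1.1, 10.4], [1.7, 10.3], [4.3, 9.5], [6.6, 8.1], [8.5, 6.1], [9.8, 3.7], [10.4, 1.1], [10.3, -1.7], [9.5, -4.3], [8.1, -6.6], [6.1, -8.5], [3.7, -9.8]]
```

```bash
python3 -m handwheel '[[[1.1,-10.4,0],[0,0,0]],[[-1.7,-10.3,0],[0,0,0]],[[-4.3,-9.5,0],[0,0,0]],[[-6.6,-8.1,0],[0,0,0]],[[-8.5,-6.1,0],[0,0,0]],[[-9.8,-3.7,0],[0,0,0]]]' && python3 -m handwheel '[[[-10.4,-1.1,0],[0,0,0]],[[-10.3,1.7,0],[0,0,0]],[[-9.5,4.3,0],[0,0,0]],[[-8.1,6.6,0],[0,0,0]],[[-6.1,8.5,0],[0,0,0]],[[-3.7,9.8,0],[0,0,0]]]'  && python3 -m handwheel '[[[-1.1,10.4,0],[0,0,0]],[[1.7,10.3,0],[0,0,0]],[[4.3,9.5,0],[0,0,0]],[[6.6,8.1,0],[0,0,0]],[[8.5,6.1,0],[0,0,0]],[[9.8,3.7,0],[0,0,0]]]'  && python3 -m handwheel '[[[10.4,1.1,0],[0,0,0]],[[10.3,-1.7,0],[0,0,0]],[[9.5,-4.3,0],[0,0,0]],[[8.1,-6.6,0],[0,0,0]],[[6.1,-8.5,0],[0,0,0]],[[3.7,-9.8,0],[0,0,0]]]'
```

```text
time: 10.15
tool_pos: [538.5, -223.1, 212.3]
tcp_rot: [3.141, -0.002, -0.056]
contact_force: [2.5, 3.4, 5.3]
grip_width: 19.3
time: 10.9
tool_pos: [490.2, -192.6, 212.4]
tcp_rot: [3.14, -0.001, -0.055]
contact_force: [7.5, -2.6, 3.2]
grip_width: 19.5
time: 11.65
tool_pos: [519.3, -145.2, 212.3]
tcp_rot: [3.139, 0.002, -0.055]
contact_force: [-1.1, -8.2, 8.3]
grip_width: 19.3
time: 12.4
tool_pos: [567.8, -172.7, 212.3]
tcp_rot: [-3.14, 0.002, -0.054]
contact_force: [-0.3, 4.3, 9.5]
grip_width: 19.0
```

```bash
python3 -m handwheel '[[[1.5,-10.7,0.5],[0,0,0]],[[-1.7,-10.3,0],[0,0,0]],[[-4.3,-9.5,0],[0,0,0]],[[-6.6,-8.1,0],[0,0,0]],[[-8.5,-6.1,0],[0,0,0]],[[-9.8,-3.7,0],[0,0,0]],[[-10.4,-1.1,0],[0,0,0]],[[-10.3,1.7,0],[0,0,0]],[[-9.5,4.3,0],[0,0,0]],[[-8.1,6.6,0],[0,0,0]],[[-6.1,8.5,0],[0,0,0]],[[-3.7,9.8,0],[0,0,0]]]'  && python3 -m handwheel '[[[-1.1,10.4,0],[0,0,0]],[[1.7,10.3,0],[0,0,0]],[[4.3,9.5,0],[0,0,0]],[[6.6,8.1,0],[0,0,0]],[[8.5,6.1,0],[0,0,0]],[[9.8,3.7,0],[0,0,0]],[[10.4,1.1,0],[0,0,0]],[[10.3,-1.7,0],[0,0,0]],[[9.5,-4.3,0],[0,0,0]],[[8.1,-6.6,0],[0,0,0]],[[6.1,-8.5,0],[0,0,0]],[[3.7,-9.8,0],[0,0,0]]]'
python3 -m handwheel '[[[1.1,-10.4,0],[0,0,0]],[[-1.7,-10.3,0],[0,0,0]],[[-4.3,-9.5,0],[0,0,0]],[[-6.6,-8.1,0],[0,0,0]],[[-8.5,-6.1,0],[0,0,0]],[[-9.8,-3.7,0],[0,0,0]],[[-10.4,-1.1,0],[0,0,0]],[[-10.3,1.7,0],[0,0,0]],[[-9.5,4.3,0],[0,0,0]],[[-8.1,6.6,0],[0,0,0]],[[-6.1,8.5,0],[0,0,0]],[[-3.7,9.8,0],[0,0,0]]]'  && python3 -m handwheel '[[[-1.1,10.4,0],[0,0,0]],[[1.7,10.3,0],[0,0,0]],[[4.3,9.5,0],[0,0,0]],[[6.6,8.1,0],[0,0,0]],[[8.5,6.1,0],[0,0,0]],[[9.8,3.7,0],[0,0,0]],[[10.4,1.1,0],[0,0,0]],[[10.3,-1.7,0],[0,0,0]],[[9.5,-4.3,0],[0,0,0]],[[8.1,-6.6,0],[0,0,0]],[[6.1,-8.5,0],[0,0,0]],[[3.7,-9.8,0],[0,0,0]]]'
```

```text
time: 13.9
tool_pos: [490.2, -192.1, 212.4]
tcp_rot: [-3.142, 0.001, -0.055]
contact_force: [4.2, -2.9, 1.0]
grip_width: 19.2
time: 15.4
tool_pos: [567.9, -172.6, 212.3]
tcp_rot: [-3.139, 0.004, -0.054]
contact_force: [-4.6, 1.7, 6.6]
grip_width: 18.9
time: 16.9
tool_pos: [490.3, -192.5, 212.5]
tcp_rot: [3.141, 0.0, -0.055]
contact_force: [4.4, -2.2, -4.4]
grip_width: 19.6
time: 18.4
tool_pos: [568.2, -173.2, 212.4]
tcp_rot: [-3.139, 0.003, -0.054]
contact_force: [-5.5, 1.0, 2.7]
grip_width: 19.2
```

```bash
python3 -m handwheel '[[[1.1,-10.4,0],[0,0,0]],[[-1.7,-10.3,0],[0,0,0]],[[-4.3,-9.5,0],[0,0,0]],[[-6.6,-8.1,0],[0,0,0]],[[-8.5,-6.1,0],[0,0,0]],[[-9.8,-3.7,0],[0,0,0]],[[-10.4,-1.1,0],[0,0,0]],[[-10.3,1.7,0],[0,0,0]],[[-9.5,4.3,0],[0,0,0]],[[-8.1,6.6,0],[0,0,0]],[[-6.1,8.5,0],[0,0,0]],[[-3.7,9.8,0],[0,0,0]]]'  && python3 -m handwheel '[[[-1.1,10.4,0],[0,0,0]],[[1.7,10.3,0],[0,0,0]],[[4.3,9.5,0],[0,0,0]],[[6.6,8.1,0],[0,0,0]],[[8.5,6.1,0],[0,0,0]],[[9.8,3.7,0],[0,0,0]],[[10.4,1.1,0],[0,0,0]],[[10.3,-1.7,0],[0,0,0]],[[9.5,-4.3,0],[0,0,0]],[[8.1,-6.6,0],[0,0,0]],[[6.1,-8.5,0],[0,0,0]],[[3.7,-9.8,0],[0,0,0]]]' && python3 -m handwheel '[[[0,0,0],[0,0,0]],[[0,0,0],[0,0,0]]]'
```

```text
time: 19.9
tool_pos: [490.3, -192.6, 212.5]
tcp_rot: [3.141, 0.0, -0.055]
contact_force: [4.5, -3.3, -8.8]
grip_width: 19.2
time: 21.4
tool_pos: [568.2, -173.4, 212.4]
tcp_rot: [-3.14, 0.003, -0.054]
contact_force: [-6.2, 2.7, -0.5]
grip_width: 19.3
time: 21.65
tool_pos: [568.5, -174.8, 212.5]
tcp_rot: [3.141, 0.0, -0.055]
contact_force: [-3.5, -1.5, -1.9]
grip_width: 19.1
```

```bash
python3 -m handwheel '[[[0,0,0],[0,0,0]],[[0,0,0],[0,0,0]],[[0,0,29],[0,0,0]],[[0,0,29],[0,0,0]],[[0,0,29],[0,0,0]],[[-12,39.5,0],[0,0,0]],[[-12,39.5,0],[0,0,0]],[[-12,39.5,0],[0,0,0]],[[-12,39.5,0],[0,0,0]],[[-12,39.5,0],[0,0,0]],[[-11.7,39.5,0],[0,0,0]]]' 0.4
python3 - <<'E'
from h import *
c=cap('wrist');s=cap('scene');t=cap('top');o=get_obs();print(o['tool_pos'],o['tcp_rot'][2],[np.round(proj(c,p)) for p in([497,63.4,260.5],)])
cv2.imwrite('pics/m3.png',np.vstack([c['img'][150:420],cv2.resize(s['img'][120:270,200:413],(640,451),interpolation=2)[100:430]])[:,:,::-1])
E
```

```text
time: 23.02
tool_pos: [496.8, 64.1, 300.2]
tcp_rot: [-3.141, -0.002, -0.055]
contact_force: [-0.0, -0.7, 0.3]
grip_width: 54.9
[496.84063168  64.24114912 300.28143952] -0.05185944058133818 [array([326., 278.])]
```

View pics/m3.png

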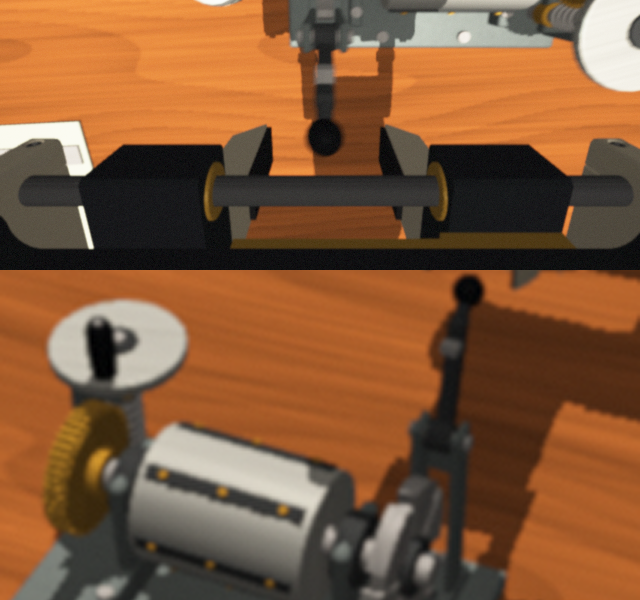

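Knob at (324,287), the pawl rests on its stop (1.8 rad), so knob centre is about (492, 63.5, 258.5). The cylinder's clamp bars look identical to the start, i.e. one station on.

```bash
python3 -m handwheel '[[[-5,0.5,-13],[0,0,0]],[[0,0,-13],[0,0,0]],[[0,0,-12],[0,0,0]],[[0,0,0],[0,0,0]]]' && python3 -m handwheel '[[[0,0,0],[0,0,0]],[[0,0,0],[0,0,0]],[[0,0,0],[0,0,0]],[[0,0,0],[0,0,0]],[[0,0,0],[0,0,0]]]' 1
python3 - <<'E'
import numpy as np
a=np.linspace(1.8,0,16)+.207; d=np.diff(np.c_[np.cos(a),np.sin(a)],axis=0)*102
print(np.c_[d[:,0]*.9984,d[:,0]*-.056,d[:,1]].round(1).tolist())
E
```

```text
time: 23.68
tool_pos: [491.6, 62.5, 260.1]
tcp_rot: [3.141, 0.003, -0.056]
contact_force: [0.3, -0.1, 0.4]
grip_width: 54.9
time: 24.3
tool_pos: [492.1, 63.4, 261.8]
tcp_rot: [-3.141, -0.001, -0.055]
contact_force: [-0.4, 2.9, 0.8]
grip_width: 20.4
[[11.4, -0.6, 4.5], [11.8, -0.7, 3.1], [12.1, -0.7, 1.7], [12.2, -0.7, 0.2], [12.1, -0.7, -1.3], [11.9, -0.7, -2.7], [11.5, -0.6, -4.1], [10.9, -0.6, -5.5], [10.2, -0.6, -6.7], [9.3, -0.5, -7.9], [8.3, -0.5, -9.0], [7.2, -0.4, -9.9], [5.9, -0.3, -10.7], [4.6, -0.3, -11.3], [3.2, -0.2, -11.8]]
```

```bash
python3 -m handwheel '[[[11.4,-0.6,4.5],[0,0,0]],[[11.8,-0.7,3.1],[0,0,0]],[[12.1,-0.7,1.7],[0,0,0]],[[12.2,-0.7,0.2],[0,0,0]],[[12.1,-0.7,-1.3],[0,0,0]],[[11.9,-0.7,-2.7],[0,0,0]],[[11.5,-0.6,-4.1],[0,0,0]],[[10.9,-0.6,-5.5],[0,0,0]],[[10.2,-0.6,-6.7],[0,0,0]],[[9.3,-0.5,-7.9],[0,0,0]],[[8.3,-0.5,-9],[0,0,0]],[[7.2,-0.4,-9.9],[0,0,0]]]' && python3 -m handwheel '[[[5.9,-0.3,-10.7],[0,0,0]],[[4.6,-0.3,-11.3],[0,0,0]],[[0,0,0],[0,0,0]]]' && python3 -m handwheel '[[[1.6,-0.1,-5.9],[0,0,0]],[[1.6,-0.1,-5.9],[0,0,0]],[[0,0,0],[0,0,0]],[[0,0,0],[0,0,0]]]'
```

```text
time: 25.8
tool_pos: [622.4, 55.9, 223.7]
tcp_rot: [-3.141, -0.002, -0.055]
contact_force: [0.5, 5.8, 1.5]
grip_width: 20.1
time: 26.18
tool_pos: [633.0, 55.3, 200.9]
tcp_rot: [-3.141, -0.002, -0.055]
contact_force: [2.8, 5.6, -0.0]
grip_width: 20.1
time: 26.68
tool_pos: [635.9, 55.2, 189.9]
tcp_rot: [-3.141, -0.002, -0.055]
contact_force: [1.8, 5.2, -0.8]
grip_width: 19.7
```

```bash
python3 -m handwheel '[[[0,0,0],[0,0,0]],[[0,0,0],[0,0,0]],[[0,0,20],[0,0,0]],[[0,0,30],[0,0,0]],[[0,0,30],[0,0,0]],[[-11,-38.2,0],[0,0,0]],[[-11,-38.2,0],[0,0,0]],[[-11,-38.2,0],[0,0,0]],[[-11,-38.2,0],[0,0,0]],[[-11,-38.2,0],[0,0,0]],[[-10.9,-38.4,0],[0,0,0]],[[0,0,0],[0,0,0]]]' 0.4
python3 - <<'E'
from h import *
t=cap('top');s=cap('scene');w=cap('wrist');print(get_obs()['tool_pos'],proj(s,[634.8,55.7,187.2]))
ks,b=dark(s,328,231,9);print(ks,b)
cv2.imwrite('pics/m4.png',np.vstack([w['img'][:310],cv2.resize(s['img'][170:270,250:463],(640,300),interpolation=2)])[:,:,::-1])
E
```

```text
time: 28.18
tool_pos: [567.8, -177.7, 269.9]
tcp_rot: [3.14, 0.001, -0.06]
contact_force: [0.1, -0.0, 0.3]
grip_width: 55.0
[ 568.78053314 -174.30659795  270.0241904 ] (np.float64(327.89041440878026), np.float64(232.30380853854484))
[328.3 232.4] [2, 3, 17, 16, 116]
```

View pics/m4.png

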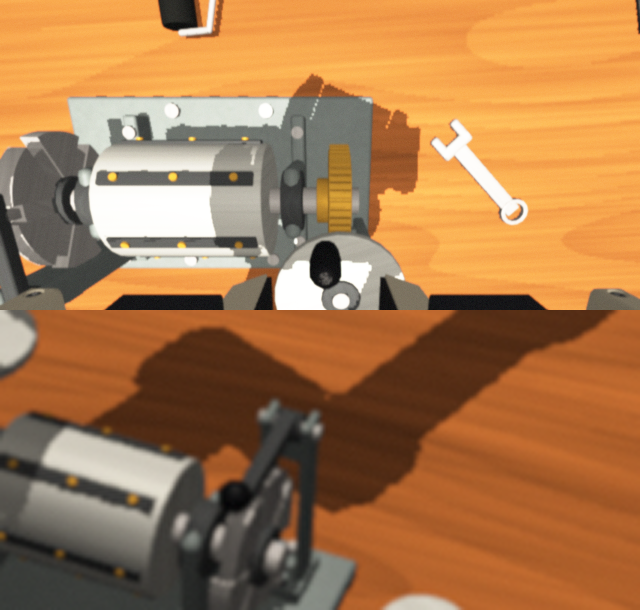

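Pawl is home: knob pixel (328.3,232.4) against (328.1,232.3) at the start. Grip the handle again and wind slowly to feel for the stop.

```bash
python3 -m handwheel '[[[0,0,-20],[0,0,0]],[[0,0,-20],[0,0,0]],[[0,-0.4,-17.5],[0,0,0]],[[0,0,0],[0,0,0]]]' && python3 -m handwheel '[[[0,0,0],[0,0,0]],[[0,0,0],[0,0,0]],[[0,0,0],[0,0,0]],[[0,0,0],[0,0,0]],[[0,0,0],[0,0,0]]]' 1
f='tool_pos|force'
(python3 -m handwheel '[[[0.43,-1.95,0],[0,0,0]]]'
python3 -m handwheel '[[[0.34,-1.97,0],[0,0,0]]]'
python3 -m handwheel '[[[0.24,-1.98,0],[0,0,0]]]'
python3 -m handwheel '[[[0.14,-2,0],[0,0,0]]]') | grep -E "$f"
```

```text
time: 28.82
tool_pos: [568.4, -173.5, 211.3]
tcp_rot: [-3.141, 0.003, -0.054]
contact_force: [0.4, 0.2, 0.6]
grip_width: 55.1
time: 29.45
tool_pos: [568.8, -174.9, 213.0]
tcp_rot: [3.141, -0.001, -0.055]
contact_force: [-1.2, 0.2, 2.0]
grip_width: 19.5
tool_pos: [569.1, -176.2, 212.9]
contact_force: [-0.2, 3.7, 3.8]
tool_pos: [569.5, -178.5, 212.9]
contact_force: [-0.7, 3.4, 4.6]
tool_pos: [569.7, -180.7, 212.9]
contact_force: [-1.4, 3.7, 5.4]
tool_pos: [569.9, -182.9, 212.9]
contact_force: [-1.2, 3.4, 4.9]
```

```bash
f='tool_pos|force'
(python3 -m handwheel '[[[0.04,-2,0],[0,0,0]]]'
python3 -m handwheel '[[[-0.06,-2,0],[0,0,0]]]'
python3 -m handwheel '[[[-0.16,-2,0],[0,0,0]]]'
python3 -m handwheel '[[[-0.26,-1.98,0],[0,0,0]]]') | grep -E "$f"
```

```text
tool_pos: [569.9, -184.9, 212.9]
contact_force: [-1.2, 3.1, 5.5]
tool_pos: [569.8, -186.9, 212.9]
contact_force: [-2.0, 4.0, 5.9]
tool_pos: [569.6, -188.9, 212.9]
contact_force: [-2.1, 4.0, 6.2]
tool_pos: [569.4, -190.8, 212.9]
contact_force: [-2.2, 4.0, 5.2]
```

```bash
f='tool_pos|force'
(python3 -m handwheel '[[[-0.36,-1.97,0],[0,0,0]]]'
python3 -m handwheel '[[[-0.45,-1.95,0],[0,0,0]]]'
python3 -m handwheel '[[[-0.55,-1.92,0],[0,0,0]]]'
python3 -m handwheel '[[[-0.64,-1.9,0],[0,0,0]]]') | grep -E "$f"
```

```text
tool_pos: [569.0, -192.8, 212.9]
contact_force: [-1.5, 4.4, 5.6]
tool_pos: [568.5, -194.7, 212.9]
contact_force: [-1.3, 4.3, 6.8]
tool_pos: [568.0, -196.5, 212.9]
contact_force: [-1.3, 4.1, 5.7]
tool_pos: [567.3, -198.4, 212.9]
contact_force: [-1.9, 4.7, 5.1]
```

```bash
f='tool_pos|force'
(python3 -m handwheel '[[[-0.79,-1.84,0],[0,0,0]]]'
python3 -m handwheel '[[[-0.88,-1.8,0],[0,0,0]]]'
python3 -m handwheel '[[[-0.97,-1.75,0],[0,0,0]]]'
python3 -m handwheel '[[[-1.05,-1.7,0],[0,0,0]]]') | grep -E "$f"
```

```text
tool_pos: [566.6, -200.2, 212.9]
contact_force: [-1.4, 4.8, 5.4]
tool_pos: [565.7, -202.0, 212.9]
contact_force: [-1.4, 4.6, 5.3]
tool_pos: [564.8, -203.7, 212.9]
contact_force: [-1.2, 4.7, 5.5]
tool_pos: [563.8, -205.4, 212.9]
contact_force: [-0.8, 5.9, 4.7]
```

```bash
f='tool_pos|force'
(python3 -m handwheel '[[[-1.14,-1.65,0],[0,0,0]]]'
python3 -m handwheel '[[[-1.22,-1.59,0],[0,0,0]]]'
python3 -m handwheel '[[[-1.3,-1.52,0],[0,0,0]]]') | grep -E "$f"
```

```text
tool_pos: [562.7, -207.0, 212.9]
contact_force: [-0.2, 5.4, 5.8]
tool_pos: [561.6, -208.6, 212.9]
contact_force: [-1.0, 4.6, 5.0]
tool_pos: [560.3, -210.1, 212.9]
contact_force: [0.0, 5.7, 4.4]
```

```bash
cat > ft.py <<'E'
import sys,re,math
for l in sys.stdin:
    v=[float(x) for x in re.findall(r'-?\d+\.?\d*',l.split(':',1)[1])] if ':' in l else []
    if l.startswith('tool_pos'): a=math.atan2(v[1]+183.5,v[0]-528.8); p=v
    if l.startswith('contact'):
        print('ang %.3f Ft %.2f Fr %.2f'%(a,-(v[0]*math.sin(a)-v[1]*math.cos(a)),v[0]*math.cos(a)+v[1]*math.sin(a)),p)
E
(python3 -m handwheel '[[[-1.37,-1.46,0],[0,0,0]]]'
python3 -m handwheel '[[[-1.44,-1.39,0],[0,0,0]]]'
python3 -m handwheel '[[[-1.51,-1.31,0],[0,0,0]]]'
python3 -m handwheel '[[[-1.57,-1.24,0],[0,0,0]]]') | python3 ft.py
```

```text
ang -0.749 Ft 3.82 Fr -3.82 [559.0, -211.6, 212.9]
ang -0.794 Ft 4.71 Fr -3.79 [557.7, -212.9, 212.9]
ang -0.840 Ft 5.14 Fr -3.19 [556.3, -214.2, 212.9]
ang -0.885 Ft 5.80 Fr -3.14 [554.9, -215.4, 212.9]
```

```bash
(python3 -m handwheel '[[[-1.63,-1.16,0],[0,0,0]]]'
python3 -m handwheel '[[[-1.69,-1.07,0],[0,0,0]]]'
python3 -m handwheel '[[[-0.87,-0.5,0],[0,0,0]]]') | python3 ft.py
```

```text
ang -0.930 Ft 6.05 Fr -3.10 [553.4, -216.5, 212.9]
ang -0.977 Ft 6.92 Fr -2.57 [551.8, -217.6, 212.9]
ang -1.000 Ft 6.44 Fr -2.64 [551.0, -218.1, 212.9]
```

```bash
(python3 -m handwheel '[[[-0.88,-0.48,0],[0,0,0]]]'
python3 -m handwheel '[[[-0.89,-0.46,0],[0,0,0]]]'
python3 -m handwheel '[[[-0.9,-0.44,0],[0,0,0]]]') | python3 ft.py
```

```text
ang -1.020 Ft 6.17 Fr -2.78 [550.3, -218.5, 212.9]
ang -1.043 Ft 6.31 Fr -1.88 [549.5, -219.0, 213.0]
ang -1.066 Ft 6.71 Fr -2.01 [548.7, -219.5, 213.0]
```

```bash
(python3 -m handwheel '[[[-1.82,-0.84,0],[0,0,0]]]'
python3 -m handwheel '[[[-1.85,-0.76,0],[0,0,0]]]') | python3 ft.py
```

```text
ang -1.112 Ft 7.73 Fr -2.09 [547.0, -220.3, 212.9]
ang -1.159 Ft 7.29 Fr -2.70 [545.2, -221.0, 213.0]
```

```bash
(python3 -m handwheel '[[[-1.88,-0.67,0],[0,0,0]]]'
python3 -m handwheel '[[[-0.95,-0.3,0],[0,0,0]]]') | python3 ft.py; python3 -m handwheel '[[[0,0,0],[0,0,0]],[[0,0,0],[0,0,0]]]' | python3 ft.py
```

```text
ang -1.203 Ft 8.69 Fr -4.48 [543.5, -221.7, 213.0]
ang -1.227 Ft 7.86 Fr -2.39 [542.6, -222.1, 213.0]
ang -1.230 Ft 7.65 Fr -3.02 [542.5, -222.1, 212.9]
```

```bash
python3 -m handwheel '[[[0,0,0],[0,0,0]],[[0,0,0],[0,0,0]],[[0,0,0],[0,0,0]],[[0,0,15],[0,0,0]],[[0,0,25],[0,0,0]],[[0,0,30],[0,0,0]],[[-15,-30,10],[0,0,0]],[[-20,-40,0],[0,0,0]],[[-20,-40,0],[0,0,0]],[[-20,-40,0],[0,0,0]],[[0,0,0],[0,0,0]]]' 0.4
python3 - <<'E'
from h import *
t=cap('top');s=cap('scene')
print(dark(s,328,231,9),dark(t,301,226,8),proj(s,[542.5,-222.1,205]),dark(s,*[int(round(v)) for v in proj(s,[542.5,-222.1,205])],12))
print(proj(t,[542.5,-222.1,226]))
cv2.imwrite('pics/m5.png',np.vstack([cv2.resize(x[y:y+130,a:a+280],(640,297),interpolation=2) for x,y,a in((s['img'],140,180),(t['img'],200,230))])[:,:,::-1])
E
```

```text
time: 35.2
tool_pos: [464.3, -375.3, 293.5]
tcp_rot: [3.14, -0.0, -0.06]
contact_force: [0.6, 0.7, -0.1]
grip_width: 55.3
(array([328.1, 232.5]), [2, 3, 17, 16, 116]) (array([300.4, 225.6]), [2, 2, 12, 12, 80]) (np.float64(217.97158116705288), np.float64(167.07707955202858)) (array([218.4, 169.3]), [8, 6, 9, 18, 127])
(np.float64(475.97694131857577), np.float64(277.12841918096007))
```

View pics/m5.png

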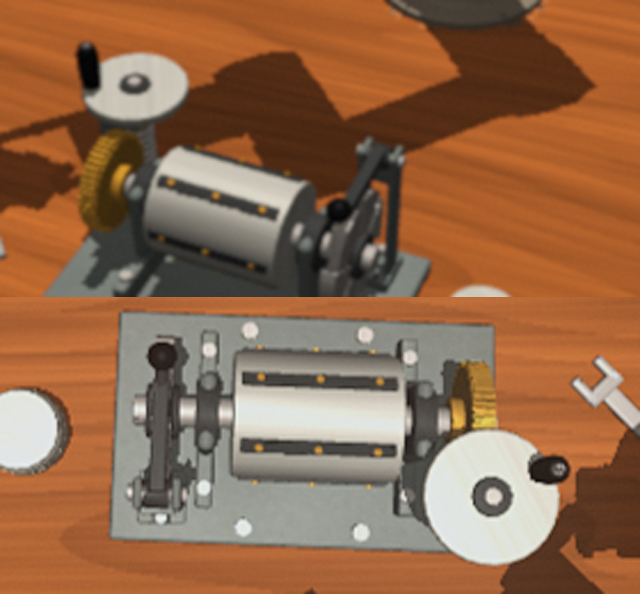

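The pawl knob is at its home pixels in both views. The handle stayed where I left it, and the robot is clear. Handing in.

```bash
python3 -c "from plant import bot; print(bot.close_job())"
```

```text
the job is handed in; nothing more can be done
None
```

The cylinder is one station on, locked by its pawl and wound up snug. I handed the job in at about 35 s of the 72 s allowed; it reports no verdict.

**What I did:** I threw the pawl back onto its stop and wound the handwheel four turns clockwise. I then lowered the pawl into the next notch and wound on slowly (about 56 mm of handle travel) until it was loaded.

**Pawl:** The knob was at scene pixel (328.1, 232.5) and top pixel (300.4, 225.6). At the start it was at (328.1, 232.3) and (300.5, 225.6), so the pawl is fully home.

**Snugness:** The handle ran at about 3.7 N of drag, then firmed up to about 8 N. I put the load beyond drag at about 4.3 N, inside the 3 to 6 N snug range and under the 7 N limit. Single force readings scattered by about 0.5 N; the highest was 8.7 N, which is about 5 N beyond drag.

**After letting go:** The handle stayed put to within about 2 pixels. The robot touched nothing, and I did not touch the tin, spanner or roller.

**Checks that disagreed:** The network's knob detections landed on the middle of the pawl arm, so I measured the knob from the pictures instead. Nothing else disagreed.

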